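# Prep board out to its line over the scrap pan, held level

## Task

Turn the red stop on the end of the low grey stand down sideways until it lies flat out of the way, then slide the wooden prep board straight out over that end, without lifting it off the stand, until the red line across the board is level with the stand's edge and the scrap hole is over the pan. Out there the board would tip by itself, so keep hold of it: finish while still holding it level and still, resting on the stand, and leave the pan and everything else where they stand.

Things in the scene. Friction and masses are not known exactly. Their poses are not given: they have to be found in the camera images.
- stand: Fixed low steel stand with a grey top 320 x 200 mm, top surface 100 mm above the counter. Origin: centre of its underside, on the counter. x runs along its 320 mm length, y across, z up. Its open outward end is the -x end (edge at x = -160 mm); the board is pushed out in -x.
- stand_edge (a point): Middle of the stand's outward top edge (stand x = -160 mm, y = 0, z = 100 mm). Axes as the stand's.
- stop (a joint): Red stop bar on the outward end of the stand, hinged about the stand's x axis. 0 = upright, in the board's way; it grows as the bar swings sideways to the stand's +y side; 1.57 = lying flat, well below the board (limit 1.6). A stiff hinge: it stays wherever it is left, and a sideways push of 1 to 2 N at its tip turns it.
- stop_pivot (a point): Pivot of the stop, at the middle of the bar's thickness: stand x = -175 mm, y = +50 mm, z = 70 mm. Axes as the stand's.
- stop_tip (a point): Free end of the stop bar, 75 mm from the pivot on the bar's centre line. The bar is 20 mm wide (across its swing) and 18 mm thick (along the stand's x, from 6 to 24 mm beyond the edge). Upright, it reaches 31 mm above the board's top.
- board: Loose wooden prep board 300 x 160 x 14 mm, about 0.5 kg, lying on the stand. Origin: centre of its underside. x runs along its length, about parallel to the stand's x at the start; its outward end (with the scrap hole) is at x = -150 mm and starts a little inside the stand's edge. Its centre of mass lies about 35 mm outward of the red line, so with the line at the edge it tips unless held.
- grip (a point): Centre of the dark wooden grip block fixed on top of the board near its inner end: 18 mm thick along the board's x, 100 mm long across it (y), standing 40 mm above the board's top (20 mm each way from this point). It is at board x = +122 mm, 67 mm inward of the red line. Axes as the board's.
- line_left (a point): End of the red line on the board's top at its y = -80 mm side; the line (5 mm wide) runs straight across the board at board x = +55 mm.
- line_right (a point): End of the red line on the board's top at its y = +80 mm side (board x = +55 mm).
- hole (a point): Centre of the 70 mm square scrap hole in the board, at board x = -90 mm, on the board's top.
- pan: Loose open aluminium scrap pan 120 x 150 x 60 mm on the counter beyond the stand's outward end, below where the hole comes to be. Origin: centre of its underside. Leave it alone.
- bowls_tall: Stack of six glass bowls, 110 mm across, 101 mm high; origin at the centre of its underside. Leave it alone.
- bowls_low: Stack of three glass bowls, 116 mm across, 71 mm high; origin at the centre of its underside. Leave it alone.
- plates: Stack of white saucers with a blue rim, 144 mm across, 56 mm high; origin at the centre of its underside. Leave it alone.
- mug: White mug, 80 mm across, 85 mm high; origin at the centre of its underside. Leave it alone.
- cup: White cup, 76 mm across, 60 mm high; origin at the centre of its underside. Leave it alone.

How it is judged:
By the outcome, as a careful person would: the job done as asked, in the order asked, and still so for the second after the job is handed in, while the arm keeps its last pose, push and grip.
It also fails if it takes over 51 s, if anything falls off the work surface, if the arm or the gripper's body presses on something with over 40 N, if the wrist force passes 120 N, or if a joint passes its speed limit or range.

## Robot

A 7-joint arm with a two-finger parallel gripper is mounted at the origin on the work surface. World frame = base frame: x ahead of the robot, y to its left, z up, the work surface at z = 0. Lengths are in mm, angles in rad, forces in N, time in s.
With the tool pointing down it reaches from about 400 to 850 mm from the base axis. Payload 4.5 kg.
Tool frame: the origin (TCP) lies at the very end of the fingers, on their centre line; the grasp point (between the pads) lies behind it (env.grip_depth is the z of the grasp point in the tool frame, in mm); z points along the fingers, y is the line along which they close (so a half turn about z gives the same grasp; the last joint's range is limited). The gripper opens to 85 mm and grips with 20 to 120 N. Pads are 22 mm wide; open, the fingers measure 114 mm over their backs; the gripper's body (76 mm by 85 mm) begins 54 mm behind the grasp point. The pads swing forward as they close: fully open they stand 13 mm farther back than shut.
Start: joints at [-1.092, 0.689, -0.195, 1.565, 0.157, 0.902, -0.215], TCP at [268.908, 564.219, 231.317] pointing down, gripper open.
Joint ranges: [-3.01, 3.01], [-0.46, 2.08], [-1.47, 1.51], [0.13, 2.56], [-1, 4.14], [0.04, 2.09], [-2.66, 2.66]. Speed limits (rad/s): [2.57, 2.57, 3.14, 3.14, 3.14, 3.14, 3.14].

## Interface

Orientations are given as a unit quaternion [w, x, y, z].
In Python, from bench import env gives the robot as it stands.
- The arm moves only by the shell command python3 -m creep 'ROWS' [FORCE]. ROWS is JSON, a list of rows, each an object with "delta_pos": the shift along the tool's x, y, z in mm, a list of three; "delta_rot": the turn, a rotation vector about the tool's x, y, z in degrees, a list of three; "claw": the closure, from -1 (fully open) to 1 (shut). In form: [{"delta_pos": [tx, ty, tz], "delta_rot": [wx, wy, wz], "claw": claw}, ...]. A call has 1 to 5 rows; each row is the pose to reach, as a shift and turn from the pose commanded when the call began, along the tool's axes at that moment; what a row does not reach only later rows make up. A row lasts 1/8 s, in which the tool goes at most 62.5 mm and 10.7 degrees, less where a joint would pass 70% of its speed; a pose out of reach is approached as far as the arm can. A call with a gripper value outside its range is refused whole. The fingers move at their own pace and stop on an object; FORCE is the grip in N (left out, the last holds). Time passes only in rows, so rows that repeat a pose let the fingers close. It gives the time, the measured TCP pose, the force, the opening and the grip force at its end, in the units of the state.
- env.get_obs(): the state, without advancing time (a new reading comes with each control period).
- env.capture(name): name is "scene" or "top" or "wrist"; returns the picture (400x640x3 uint8, blue, green, red); there is no depth.
- env.calibration(name): a dict with "K" (3x3 intrinsics, pixels), "T" (4x4, takes a point from camera to world coordinates). Camera axes: x right, y up, looking along -z (the intrinsics and any distortion apply to the point x, -y, -z); pixel columns grow to the right and rows downward; lengths in mm; the calibration is good to about 2 mm. The wrist camera is an equidistant fisheye: a pixel r from the principal point sees the ray r / f radians off the axis. A picture is of the moment at which its call begins: read the wrist's pose just before it. calibration takes no time and is no camera call; for the wrist camera it gives the pose at the moment of the call.
- env.hand_in(): hands the job in; it is judged then, once.
The state is a dict: "time_s": time; "q": joint angles; "joint_velocities": joint speeds; "joint_torque": joint torques, N m; "position": TCP position; "tool_rot": TCP orientation; "ft_force": force on the tool from outside, world axes, zero at the start; "wrist_torque": the same for the moment, N m; "finger_gap": opening from 0.0 (shut) to 1.0 (fully open); "gripper_force": force on a finger pad.
Only numpy, scipy, OpenCV 4.12 (cv2) and the standard library are available. Lean on these libraries where they do the work, as an engineer would, in place of code of your own. Each camera call takes 0.05 s, during which the arm holds its last target. There are 200 camera calls.

## Working session

There is one attempt and no reset: what is moved stays moved. The work goes in short steps, Python scripts to look and compute and a shell command to move; the robot and the scene stay as the last step left them, time stands still between calls to the robot, and variables do not carry over. Pictures are saved under pics/ and viewed, at most 11 in all, crops included, and the job is handed in when it is done.

```bash
ls; mkdir -p pics
python3 - <<'E'
from bench import env
import cv2
for n in("scene","top"):
    cv2.imwrite(f"pics/{n}0.png",env.capture(n)); c=env.calibration(n); print(n,c["K"],c["T"],[k for k in c])
o=env.get_obs();print(o,env.grip_depth)
E
```

```text
pics
scene [[402.84582607   0.         315.97611575]
 [  0.         402.84582607 190.00833397]
 [  0.           0.           1.        ]] [[-6.95270177e-01 -5.92555633e-01  4.06788893e-01  1.21059567e+03]
 [ 7.18705301e-01 -5.79368885e-01  3.84440353e-01  5.46619170e+02]
 [ 7.87853082e-03  5.59651246e-01  8.28690781e-01  1.30635474e+03]
 [ 0.00000000e+00  0.00000000e+00  0.00000000e+00  1.00000000e+00]] ['K', 'T']
top [[517.04154802   0.         327.24643052]
 [  0.         517.04154802 193.72188821]
 [  0.           0.           1.        ]] [[-2.43299551e-02  9.97823834e-01 -6.12833488e-02  5.07814434e+02]
 [-9.99650762e-01 -2.49154428e-02 -8.80768603e-03 -2.30556375e+00]
 [-1.03154208e-02  6.10476557e-02  9.98081548e-01  1.59379192e+03]
 [ 0.00000000e+00  0.00000000e+00  0.00000000e+00  1.00000000e+00]] ['K', 'T']
{'time_s': 0.1, 'q': array([-1.09222621,  0.68989746, -0.19453491,  1.56624909,  0.15728287,
        0.90248677, -0.21510027]), 'joint_velocities': array([ 1.88740620e-03, -2.11581588e-03,  5.35610031e-04, -4.38734746e-03,
       -8.61748747e-04, -5.88735003e-04,  2.03207924e-05]), 'joint_torque': array([-4.30142420e-03, -5.40596759e+01, -1.27210859e+00, -1.58984113e+01,
        9.27472691e-03,  4.38716626e-03, -8.62031129e-06]), 'position': array([268.68383704, 563.6530603 , 230.56384894]), 'tool_rot': array([-1.34497620e-04,  2.20518473e-01,  9.75382449e-01, -8.14463180e-04]), 'ft_force': array([ 0.47884971, -0.48822388,  0.27163606]), 'wrist_torque': array([ 0.0526493 , -0.02377959,  0.02034201]), 'gripper_force': 0.0, 'finger_gap': 1.0012851694559954} -18.700000000000003
```

View pics/scene0.png

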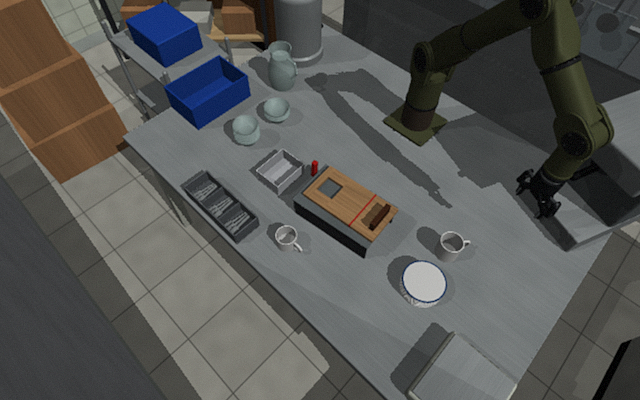

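View pics/top0.png

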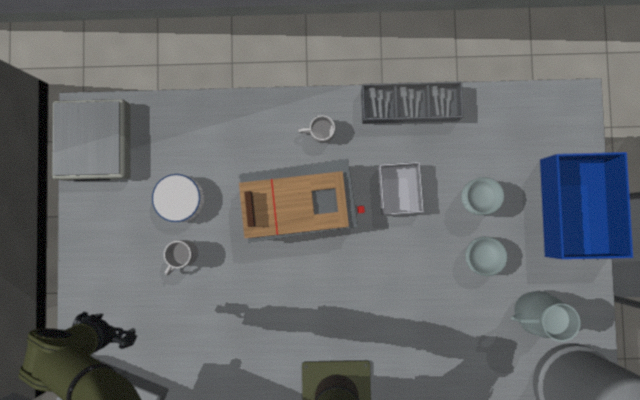

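The scene view shows the board on the stand (about 345,205), the red line (363,210), the stop (314,167) and the pan (280,170). In the top view the grip is at (251,209), the red line at (274,207), the hole at (324,201), the stop at (361,209) and the pan at (402,189). The board goes out towards world -y, and the stop swings towards the robot.

```bash
cat > h.py <<'E'
import numpy as np,cv2
from bench import env
from scipy.spatial.transform import Rotation as R
def ray(c,uv,fish=False):
    K,T=c["K"],c["T"]; a=(uv[0]-K[0,2])/K[0,0]; b=(uv[1]-K[1,2])/K[1,1]
    if fish:
        r=np.hypot(a,b); s=np.sin(r)/r if r>1e-9 else 1; d=np.array([a*s,-b*s,-np.cos(r)])
    else: d=np.array([a,-b,-1.])
    d=T[:3,:3]@d; return T[:3,3],d/np.linalg.norm(d)
def onz(c,uv,z,fish=False):
    o,d=ray(c,uv,fish); return o+d*(z-o[2])/d[2]
def tri(r1,r2):
    (o1,d1),(o2,d2)=r1,r2
    s=np.linalg.lstsq(np.c_[d1,-d2],o2-o1,rcond=None)[0]
    p,q=o1+s[0]*d1,o2+s[1]*d2; return (p+q)/2,np.linalg.norm(p-q)
def reds(im):
    h=cv2.cvtColor(im,cv2.COLOR_BGR2HSV)
    m=(((h[...,0]<4)|(h[...,0]>172))&(h[...,1]>160)&(h[...,2]>70)).astype(np.uint8)
    return m
def blobs(m,amin=8):
    n,l,s,c=cv2.connectedComponentsWithStats(m)
    return [(s[i],c[i],np.argwhere(l==i)[:,::-1]) for i in range(1,n) if s[i][4]>=amin]
def tool():
    o=env.get_obs(); w,x,y,z=o["tool_rot"]; return o["position"],R.from_quat([x,y,z,w]).as_matrix(),o
E
python3 - <<'E'
from h import *
ims={n:cv2.imread(f"pics/{n}0.png") for n in("scene","top")}
C={n:env.calibration(n) for n in ims}
for n,im in ims.items():
    print(n)
    for s,c,p in blobs(reds(im),4):
        r=cv2.minAreaRect(p.astype(np.float32)); print(s,c.round(1),np.round(cv2.boxPoints(r),1).tolist())
    h=cv2.cvtColor(im,cv2.COLOR_BGR2HSV)
    m=((h[...,0]>4)&(h[...,0]<22)&(h[...,1]>70)).astype(np.uint8)
    if n=="top":
        m[:,:200]=0;m[:,360:]=0
    m=cv2.morphologyEx(m,cv2.MORPH_CLOSE,np.ones((7,7)))
    for s,c,p in blobs(m,800):
        r=cv2.minAreaRect(p.astype(np.float32)); print("wood",s,r,np.round(cv2.boxPoints(r),1).tolist())
        if n=="top": print([onz(C[n],q,114)[:2].round() for q in cv2.boxPoints(r)])
    x=(290,150,130,120) if n=="scene" else (220,150,220,110)
    cr=im[x[1]:x[1]+x[3],x[0]:x[0]+x[2]]; ims[n]=cv2.resize(cr,None,fx=3.5,fy=3.5,interpolation=cv2.INTER_CUBIC)
cv2.imwrite("pics/c1.png",ims["top"])
E
```

```text
scene
[312 161   6  13  48] [314.7 166.2] [[312.0, 161.0], [317.0, 161.0], [317.0, 173.0], [312.0, 173.0]]
[312 166   1   6   6] [312.  168.5] [[312.0, 171.0], [312.0, 171.0], [312.0, 166.0], [312.0, 166.0]]
[349 195  27  31  37] [360.9 211. ] [[348.5, 224.5], [374.5, 194.60000610351562], [375.20001220703125, 195.1999969482422], [349.1000061035156, 225.10000610351562]]
wood [    0     0   129   184 14424] ((43.06318664550781, 85.90512084960938), (191.37734985351562, 97.52830505371094), 58.10921096801758) [[-48.900001525878906, 30.399999618530273], [33.900001525878906, -21.100000381469727], [135.0, 141.39999389648438], [52.20000076293945, 192.89999389648438]]
wood [ 207    0   70   47 2673] ((241.5, 23.0), (46.0, 69.0), 90.0) [[207.0, 0.0], [276.0, 0.0], [276.0, 46.0], [207.0, 46.0]]
wood [ 430    0   95   73 1629] ((476.90008544921875, 33.80000305175781), (34.435447692871094, 110.01453399658203), 63.43495178222656) [[420.0, 43.0], [518.4000244140625, -6.199999809265137], [533.7999877929688, 24.600000381469727], [435.3999938964844, 73.80000305175781]]
wood [548 110  39  64 844] ((568.
[... 276 characters left out ...]
1, 201.58432006835938), (88.04630279541016, 42.50590133666992), 34.777828216552734) [[301.70001220703125, 193.89999389648438], [325.8999938964844, 159.0], [398.20001220703125, 209.1999969482422], [374.0, 244.1999969482422]]
top
[358 206   6   7  36] [360.5 209. ] [[358.0, 206.0], [363.0, 206.0], [363.0, 212.0], [358.0, 212.0]]
wood [ 239  172  110   66 5267] ((293.2919006347656, 204.49525451660156), (55.98204040527344, 104.8210220336914), 83.54118347167969) [[238.10000610351562, 182.60000610351562], [342.20001220703125, 170.8000030517578], [348.5, 226.39999389648438], [244.39999389648438, 238.1999969482422]]
[array([637., 266.]), array([664., -34.]), array([504., -48.]), array([477., 251.])]
```

View pics/c1.png

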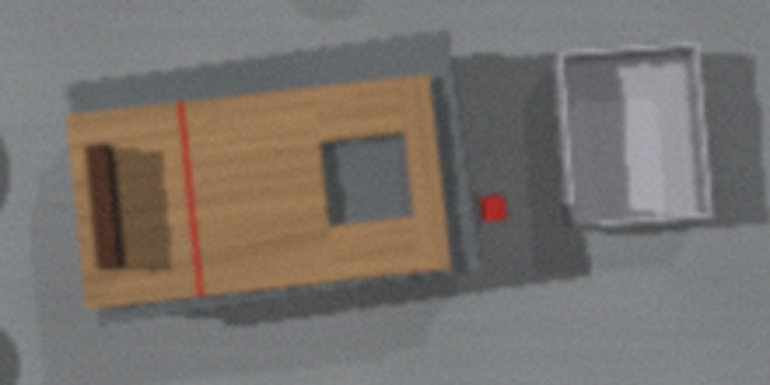

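```bash
python3 - <<'E'
from h import *
C={n:env.calibration(n) for n in ("scene","top")}
print(tri(ray(C["top"],(360.5,209)),ray(C["scene"],(314.5,162))))
print("grip top",tri(ray(C["top"],(220+105/3.5,150+206/3.5)),ray(C["scene"],(382,212))))
for q in [(450,33),(478,270),(68,85)]: print("stand",onz(C["top"],(220+q[0]/3.5,150+q[1]/3.5),100))
for q in [(560,50),(572,222),(696,45),(710,215)]: print("pan",onz(C["top"],(220+q[0]/3.5,150+q[1]/3.5),60))
E
python3 -m creep '[{"delta_pos":[-54,-30,-10],"delta_rot":[0,0,-8],"claw":-1},{"delta_pos":[-108,-60,-20],"delta_rot":[0,0,-16],"claw":-1},{"delta_pos":[-162,-90,-30],"delta_rot":[0,0,-24],"claw":-1},{"delta_pos":[-216,-120,-40],"delta_rot":[0,0,-30],"claw":-1},{"delta_pos":[-270,-150,-50],"delta_rot":[0,0,-30],"claw":-1}]'
```

```text
(array([552.56544051, -82.841992  , 141.02501349]), np.float64(2.6889713360064937))
grip top (array([557.51666028, 229.06400461, 155.70035862]), np.float64(6.043356913118135))
stand [697.77448527 -53.48976512 100.        ]
stand [500.96871553 -71.25647913 100.        ]
stand [662.48568725 264.67200432 100.        ]
pan [ 685.9077975  -148.04239086   60.        ]
pan [ 539.37496425 -153.71315853   60.        ]
pan [ 687.22882405 -263.72020245   60.        ]
pan [ 542.42556145 -270.45794338   60.        ]
time_s: 0.72
position: [448.8, 310.9, 281.2]
tool_rot: [-0.0, -0.04, 0.999, -0.0]
ft_force: [1.2, 0.6, -0.7]
finger_gap: 1.001
gripper_force: 0.0
```

Everything agrees: the stand comes out 320 mm long, the stop tip is at z 141, and the pan is about 55 mm beyond the stop. Next I'll look with the wrist camera above the edge.

```bash
python3 -m creep '[{"delta_pos":[-20,-60,-10],"delta_rot":[0,0,0],"claw":-1},{"delta_pos":[-40,-120,-20],"delta_rot":[0,0,-1],"claw":0},{"delta_pos":[-60,-180,-30],"delta_rot":[0,0,-1],"claw":1},{"delta_pos":[-80,-240,-40],"delta_rot":[0,0,-1],"claw":1},{"delta_pos":[-96,-295,-50],"delta_rot":[0,0,-1],"claw":1}]'
python3 -m creep '[{"delta_pos":[0,0,0],"delta_rot":[0,0,0],"claw":1},{"delta_pos":[0,0,0],"delta_rot":[0,0,0],"claw":1}]'
python3 - <<'E'
from h import *
import pickle
c=env.calibration("wrist"); im=env.capture("wrist"); cv2.imwrite("pics/w1.png",im); pickle.dump(c,open("w1.pkl","wb"))
print(c); p,r,o=tool(); print(p,r,o["time_s"])
E
```

```text
time_s: 1.35
position: [566.5, 26.0, 330.9]
tool_rot: [-0.0, -0.048, 0.999, 0.0]
ft_force: [0.5, 1.6, 1.2]
finger_gap: 0.145
gripper_force: 0.0
time_s: 1.6
position: [565.7, 28.5, 330.5]
tool_rot: [-0.001, -0.048, 0.999, 0.0]
ft_force: [-0.3, 0.0, -0.4]
finger_gap: 0.0
gripper_force: 0.0
{'K': array([[309.70691629,   0.        , 322.05128541],
       [  0.        , 309.70691629, 199.87564791],
       [  0.        ,   0.        ,   1.        ]]), 'T': array([[-9.56600640e-02, -9.56672978e-01, -2.75001755e-01,
         4.95594255e+02],
       [ 9.95413634e-01, -9.16811169e-02, -2.73179521e-02,
         2.10785342e+01],
       [ 9.21878582e-04, -2.76353733e-01,  9.61055547e-01,
         4.73096095e+02],
       [ 0.00000000e+00,  0.00000000e+00,  0.00000000e+00,
         1.00000000e+00]])}
[565.47889709  29.55282805 330.54475516] [[-0.99516912 -0.09816836 -0.00117705]
 [-0.09816967  0.99516908  0.00110688]
 [ 0.0010627   0.00121708 -0.99999869]] 1.65
```

View pics/w1.png

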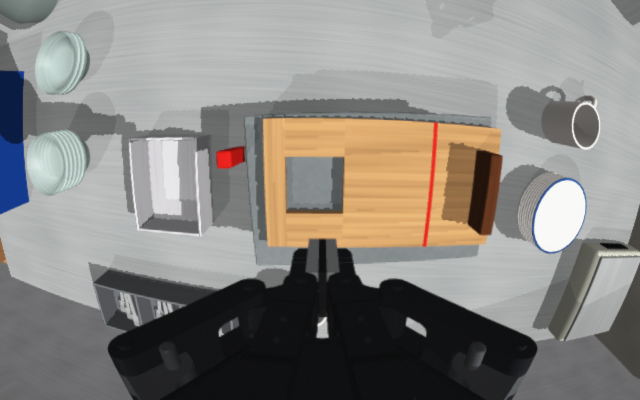

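The wrist view shows the stop (red, 217–244, 158), the stand's outward edge from (247,118) to (257,264), the red line from (437,122) to (426,246), and the grip block (485,192). The fingers are closed at (322,245).

Run:
```python
from h import *
import pickle
c=pickle.load(open("w1.pkl","rb")); im=cv2.imread("pics/w1.png")
T=env.calibration("top"); S=env.calibration("scene")
for s,ce,p in blobs(reds(im),15):
    print(s,ce.round(1))
    if s[3]>60:
        q=p[p[:,0]>400]; 
        P=np.array([onz(c,u,114,True)[:2] for u in q]); vx,vy,x0,y0=cv2.fitLine(P.astype(np.float32),2,0,.01,.01).ravel()
        t=(P-[x0,y0])@[vx,vy]; print("line",(x0,y0),(vx,vy),[ (x0+vx*a,y0+vy*a) for a in(t.min(),t.max())])
g=im.astype(int).sum(2)
def O(n,u,z): print(n,onz(c,u,z,True).round(1))
for u in [(247,118),(257,264)]: O("edge",u,100)
for u in [(264,118),(269,246),(500,128),(486,246)]: O("board",u,114)
for u in [(217,152),(217,167)]: O("stoptip",u,145)
for u in [(210,137),(203,235)]: O("pan",u,60)
for u in [(501,154),(493,236),(480,148),(471,229)]: O("griptop",u,154)
print("grip tri",tri(ray(T,(250,208.9)),ray(c,(486,192),True)))
print("stop tri",tri(ray(T,(360.5,209)),ray(c,(218,160),True)))
print("line ends tri",tri(ray(T,(220+182/3.5,150+102/3.5)),ray(c,(437,122),True)) if 0 else "", tri(ray(T,(220+200/3.5,150+295/3.5)),ray(c,(437,122),True)))
```

```text
[423 123  14 123 310] [430.8 182.5]
line (np.float32(564.2197), np.float32(164.0145)) (np.float32(0.9962436), np.float32(0.086594716)) [(np.float64(489.7269342857629), np.float64(157.5394909458071)), (np.float64(647.2203697704431), np.float64(171.22901359507998))]
[216 147  28  21 467] [229.7 157.1]
edge [508.1 -68.9 100. ]
edge [702.2 -48.6 100. ]
board [506.5 -45.1 114. ]
board [666.2 -30.6 114. ]
board [480.4 250.7 114. ]
board [643.8 268.4 114. ]
stoptip [545.8 -90.4 145. ]
stoptip [562.7 -89.9 145. ]
pan [ 538.3 -130.6   60. ]
pan [ 686.3 -141.9   60. ]
griptop [511.7 232.3 154. ]
griptop [613.3 247.4 154. ]
griptop [509.2 201.8 154. ]
griptop [606.1 212.  154. ]
grip tri (array([560.33072413, 228.31688417, 143.08517791]), np.float64(1.5819045754983936))
stop tri (array([550.52532403, -80.3930444 , 169.82056865]), np.float64(0.7200010216949301))
line ends tri  (array([487.39307695, 155.62718847, 123.91223626]), np.float64(2.1209472089495094))
```

```bash
python3 -m creep '[{"delta_pos":[-7,-60,5],"delta_rot":[0,0,0],"claw":1},{"delta_pos":[-14,-120,25],"delta_rot":[0,0,0],"claw":1},{"delta_pos":[-14,-120,80],"delta_rot":[0,0,0],"claw":1},{"delta_pos":[-14,-120,135],"delta_rot":[0,0,0],"claw":1},{"delta_pos":[-14,-120,175],"delta_rot":[0,0,0],"claw":1}]'
python3 -m creep '[{"delta_pos":[0,0,15],"delta_rot":[0,0,0],"claw":1},{"delta_pos":[0,0,30],"delta_rot":[0,0,0],"claw":1},{"delta_pos":[0,0,30],"delta_rot":[0,0,0],"claw":1},{"delta_pos":[0,0,30],"delta_rot":[0,0,0],"claw":1}]'
python3 - <<'E'
from h import *
cv2.imwrite("pics/w2.png",env.capture("wrist")); p,r,o=tool(); print(p,r[:,2],o["ft_force"],o["time_s"])
E
```

```text
time_s: 2.28
position: [590.5, -87.6, 153.5]
tool_rot: [-0.001, -0.05, 0.999, 0.001]
ft_force: [1.2, -0.8, 0.7]
finger_gap: 0.002
gripper_force: 0.0
time_s: 2.78
position: [592.6, -89.9, 127.2]
tool_rot: [0.001, -0.048, 0.999, -0.0]
ft_force: [0.3, -0.1, -0.4]
finger_gap: -0.006
gripper_force: 0.0
[592.66479781 -90.05053372 127.21764669] [ 2.61655092e-03 -1.14812913e-04 -9.99996570e-01] [-0.53331638 -0.23440073  0.24839419] 2.825
```

View pics/w2.png

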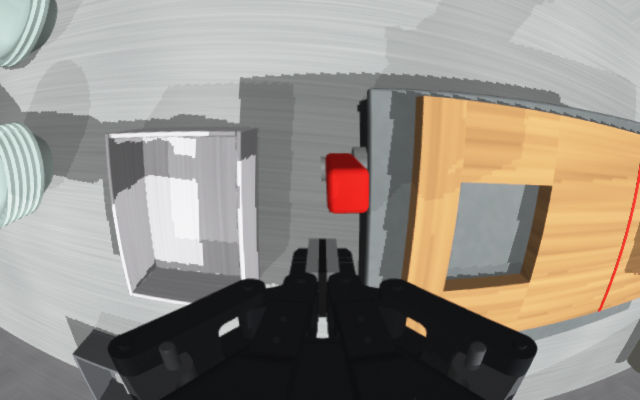

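Image: the stop's top is at (348,185) and the fingers' tip at (322,240), so I'm about 11 mm outward of the bar's middle. I'll shift inward 6 mm and sweep.

```bash
python3 -m creep '[{"delta_pos":[0,6,0],"delta_rot":[0,0,0],"claw":1},{"delta_pos":[15,6,0],"delta_rot":[0,0,0],"claw":1},{"delta_pos":[30,6,0],"delta_rot":[0,0,0],"claw":1},{"delta_pos":[43,6,3],"delta_rot":[0,0,0],"claw":1},{"delta_pos":[56,6,7],"delta_rot":[0,0,0],"claw":1}]'
python3 -m creep '[{"delta_pos":[9,0,7],"delta_rot":[0,0,0],"claw":1},{"delta_pos":[17,0,15],"delta_rot":[0,0,0],"claw":1},{"delta_pos":[22,0,23],"delta_rot":[0,0,0],"claw":1},{"delta_pos":[25,0,30],"delta_rot":[0,0,0],"claw":1},{"delta_pos":[26,0,34],"delta_rot":[0,0,0],"claw":1}]'
python3 -m creep '[{"delta_pos":[1,0,3],"delta_rot":[0,0,0],"claw":1},{"delta_pos":[1,0,5],"delta_rot":[0,0,0],"claw":1},{"delta_pos":[1,0,5],"delta_rot":[0,0,0],"claw":1}]'
```

```text
time_s: 3.45
position: [536.8, -88.8, 119.9]
tool_rot: [0.002, -0.048, 0.999, 0.0]
ft_force: [1.7, 0.1, 0.5]
finger_gap: -0.003
gripper_force: 0.7
time_s: 4.08
position: [508.9, -91.9, 84.2]
tool_rot: [-0.001, -0.048, 0.999, 0.0]
ft_force: [0.2, -0.3, 0.5]
finger_gap: 0.002
gripper_force: 0.6
time_s: 4.45
position: [508.3, -92.0, 79.8]
tool_rot: [-0.0, -0.048, 0.999, 0.0]
ft_force: [0.1, -0.3, 0.0]
finger_gap: -0.001
gripper_force: 0.0
```

```bash
python3 -m creep '[{"delta_pos":[0,0,1],"delta_rot":[0,0,0],"claw":1},{"delta_pos":[0,0,2],"delta_rot":[0,0,0],"claw":1},{"delta_pos":[0,0,2],"delta_rot":[0,0,0],"claw":1}]'
python3 -m creep '[{"delta_pos":[0,0,-40],"delta_rot":[0,0,0],"claw":1},{"delta_pos":[0,0,-100],"delta_rot":[0,0,0],"claw":1},{"delta_pos":[-40,30,-150],"delta_rot":[0,0,0],"claw":0},{"delta_pos":[-50,90,-150],"delta_rot":[0,0,0],"claw":-1},{"delta_pos":[-50,130,-150],"delta_rot":[0,0,0],"claw":-1}]'
python3 -m creep '[{"delta_pos":[0,0,0],"delta_rot":[0,0,0],"claw":-1}]'
python3 - <<'E'
from h import *
import pickle
c=env.calibration("wrist"); im=env.capture("wrist"); cv2.imwrite("pics/w3.png",im); pickle.dump(c,open("w3.pkl","wb"))
p,r,o=tool(); print(p,r,o["time_s"])
E
```

```text
time_s: 4.82
position: [508.4, -92.1, 78.6]
tool_rot: [0.0, -0.048, 0.999, -0.0]
ft_force: [-2.1, -0.7, 7.7]
finger_gap: 0.001
gripper_force: 3.9
time_s: 5.45
position: [547.2, 45.5, 229.2]
tool_rot: [0.002, -0.049, 0.999, 0.001]
ft_force: [0.3, 0.0, -1.0]
finger_gap: 0.637
gripper_force: 0.0
time_s: 5.58
position: [545.4, 47.4, 228.4]
tool_rot: [0.0, -0.052, 0.999, 0.002]
ft_force: [1.0, -0.1, 0.6]
finger_gap: 0.843
gripper_force: 0.0
[545.43448851  44.01170233 227.9917899 ] [[-9.94981661e-01 -1.00057458e-01  1.35042338e-05]
 [-1.00057438e-01  9.94981531e-01  5.12516802e-04]
 [-6.47175918e-05  5.08593620e-04 -9.99999869e-01]] 5.625
```

View pics/w3.png

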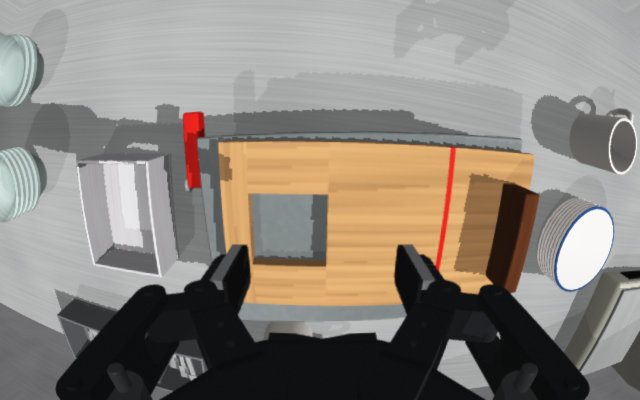

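The stop lies flat along the stand side: red at (193,150), and it reached its limit at 7.7 N. Now I'll go over the grip block.

```bash
python3 -m creep '[{"delta_pos":[-11,60,0],"delta_rot":[0,0,0.7],"claw":-1},{"delta_pos":[-22,120,0],"delta_rot":[0,0,0.7],"claw":-1},{"delta_pos":[-34,175,0],"delta_rot":[0,0,0.7],"claw":-1},{"delta_pos":[-34,184,0],"delta_rot":[0,0,0.7],"claw":-1},{"delta_pos":[-34,184,0],"delta_rot":[0,0,0.7],"claw":-1}]'
python3 - <<'E'
from h import *
import pickle
c=env.calibration("wrist"); im=env.capture("wrist"); cv2.imwrite("pics/w4.png",im); pickle.dump(c,open("w4.pkl","wb"))
p,r,o=tool(); print(p,r,o["time_s"])
E
```

```text
time_s: 6.25
position: [562.0, 227.2, 227.4]
tool_rot: [-0.0, -0.042, 0.999, -0.001]
ft_force: [0.4, -0.5, -0.1]
finger_gap: 1.0
gripper_force: 0.0
[562.30223157 225.76395557 227.46036332] [[-9.96687726e-01 -8.13224945e-02 -4.77710358e-04]
 [-8.13210423e-02  9.96684761e-01 -2.52505806e-03]
 [ 6.81470654e-04 -2.47784647e-03 -9.99996698e-01]] 6.3
```

View pics/w4.png

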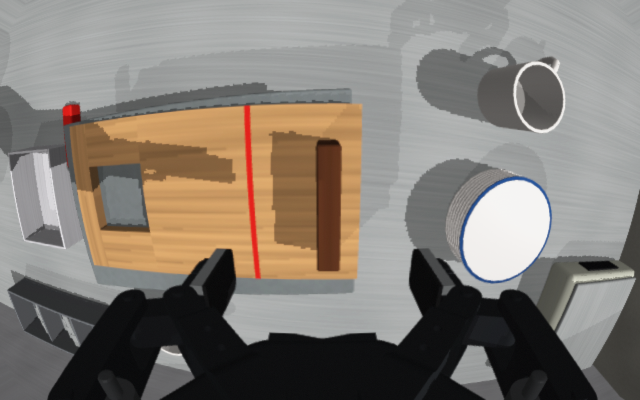

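The block's top spans (317–340, 141–270), between the open fingers, and the yaw looks parallel.

Run:
```python
from h import *
import pickle
c=pickle.load(open("w4.pkl","rb")); d=pickle.load(open("w3.pkl","rb"))
pts=[onz(c,u,154,True) for u in [(317,141),(340,141),(317,270),(339,270)]]
for p in pts: print(p.round(1))
print("mean",np.mean(pts,0))
# far-outer top edge corners seen in w3: (512,183) top-left and (497,270)... 
for a,b in [((512,183),(317,141)),((538,194),(340,141))]: print(tri(ray(d,a,True),ray(c,b,True)))
```

```text
[511.6 218.8 154. ]
[510.2 234.8 154. ]
[611.6 226.6 154. ]
[610.2 244.  154. ]
mean [560.89956958 231.03741448 154.        ]
(array([512.19149338, 218.65326385, 129.75270401]), np.float64(3.170712617079914))
(array([511.7317455 , 234.71514124, 152.33426987]), np.float64(2.81572538341851))
```

```bash
python3 -m creep '[{"delta_pos":[1,5,20],"delta_rot":[0,0,0],"claw":-1},{"delta_pos":[1,5,55],"delta_rot":[0,0,0],"claw":-1},{"delta_pos":[1,5,85],"delta_rot":[0,0,0],"claw":-1},{"delta_pos":[1,5,102],"delta_rot":[0,0,0],"claw":-1},{"delta_pos":[1,5,106],"delta_rot":[0,0,0],"claw":-1}]'
python3 -m creep '[{"delta_pos":[0,0,0],"delta_rot":[0,0,0],"claw":-1},{"delta_pos":[0,0,0],"delta_rot":[0,0,0],"claw":-1}]'
```

```text
time_s: 6.92
position: [560.5, 231.6, 121.2]
tool_rot: [-0.001, -0.041, 0.999, -0.001]
ft_force: [-0.2, 0.4, 0.8]
finger_gap: 1.001
gripper_force: 0.0
time_s: 7.18
position: [561.2, 233.7, 123.0]
tool_rot: [0.001, -0.042, 0.999, 0.0]
ft_force: [-0.1, -0.4, 0.5]
finger_gap: 0.995
gripper_force: 0.0
```

```bash
python3 -m creep '[{"delta_pos":[0,-1,1],"delta_rot":[0,0,0],"claw":0},{"delta_pos":[0,-1,1],"delta_rot":[0,0,0],"claw":0.4},{"delta_pos":[0,-1,1],"delta_rot":[0,0,0],"claw":1},{"delta_pos":[0,-1,1],"delta_rot":[0,0,0],"claw":1},{"delta_pos":[0,-1,1],"delta_rot":[0,0,0],"claw":1}]' 60
python3 -m creep '[{"delta_pos":[0,0,0],"delta_rot":[0,0,0],"claw":1},{"delta_pos":[0,0,0],"delta_rot":[0,0,0],"claw":1},{"delta_pos":[0,0,0],"delta_rot":[0,0,0],"claw":1}]'
python3 - <<'E'
from h import *
import pickle
c=env.calibration("wrist"); im=env.capture("wrist"); cv2.imwrite("pics/w5.png",im); pickle.dump(c,open("w5.pkl","wb"))
p,r,o=tool(); print(p,r,o["time_s"],o["ft_force"],o["wrist_torque"])
for s,ce,q in blobs(reds(im),15):
    print(s,ce.round(1))
    P=np.array([onz(c,u,114,True)[:2] for u in q]); l=cv2.fitLine(P.astype(np.float32),2,0,.01,.01).ravel(); t=(P-l[2:])@l[:2]; print(l,t.min(),t.max())
E
```

```text
time_s: 7.8
position: [560.8, 232.4, 121.2]
tool_rot: [0.0, -0.042, 0.999, -0.0]
ft_force: [1.0, -0.9, 2.4]
finger_gap: 0.203
gripper_force: 59.5
time_s: 8.18
position: [560.8, 232.5, 121.1]
tool_rot: [0.0, -0.042, 0.999, 0.0]
ft_force: [-0.1, -0.6, 4.6]
finger_gap: 0.203
gripper_force: 59.6
[560.74918589 232.45056218 121.14152884] [[-9.96473810e-01 -8.39032386e-02  4.39089504e-04]
 [-8.39032067e-02  9.96473905e-01  9.06418592e-05]
 [-4.45146378e-04  5.34812214e-05 -9.99999899e-01]] 8.225 [-0.15813353 -0.27150634  3.68724385] [-0.2035422  0.0036408  0.0471407]
[ 186  104   27  183 1352] [196.3 191.8]
[9.9638629e-01 8.4937118e-02 5.3588251e+02 1.6244118e+02] -47.30486366899117 56.54444180859413
[  0 111  13  23 266] [  5.7 120.9]
[ 1.0482730e-01 -9.9449044e-01  4.9208896e+02 -1.1072166e+01] -11.070042588117673 11.174216040509746
[212 316   7  12  50] [215.4 321.4]
[ 9.9933696e-01 -3.6408748e-02  6.1901056e+02  1.6898944e+02] -4.48942156962635 4.9253585564018785
```

```bash
python3 -m creep '[{"delta_pos":[0,-10,0],"delta_rot":[0,0,0],"claw":1},{"delta_pos":[0,-30,0],"delta_rot":[0,0,-0.3],"claw":1},{"delta_pos":[-1,-50,0],"delta_rot":[0,0,-0.6],"claw":1},{"delta_pos":[-1,-70,0],"delta_rot":[0,0,-1],"claw":1},{"delta_pos":[-2,-85,0],"delta_rot":[0,0,-1],"claw":1}]'
python3 -c "
from h import *
p,r,o=tool();print(p,r[:,1:],o['ft_force'],o['wrist_torque'])"
```

```text
time_s: 8.85
position: [570.0, 146.5, 121.1]
tool_rot: [0.0, -0.05, 0.999, 0.0]
ft_force: [-0.7, 4.2, 4.2]
finger_gap: 0.202
gripper_force: 59.8
[570.01535755 146.49633301 121.14838323] [[-1.00259313e-01  4.45166940e-04]
 [ 9.94961219e-01  5.41098489e-04]
 [ 4.93740002e-04 -9.99999755e-01]] [-0.73038537  4.19932756  4.19378129] [0.78005563 0.1066221  0.05793173]
```

```bash
python3 -m creep '[{"delta_pos":[0,-20,0],"delta_rot":[0,0,0],"claw":1},{"delta_pos":[0,-45,0],"delta_rot":[0,0,0],"claw":1},{"delta_pos":[0,-70,0],"delta_rot":[0,0,0],"claw":1},{"delta_pos":[0,-95,0],"delta_rot":[0,0,0],"claw":1},{"delta_pos":[0,-110,0],"delta_rot":[0,0,0],"claw":1}]'
python3 -m creep '[{"delta_pos":[0,0,0],"delta_rot":[0,0,0],"claw":1}]'
python3 - <<'E'
from h import *
import pickle
c=env.calibration("wrist"); im=env.capture("wrist"); cv2.imwrite("pics/w6.png",im); pickle.dump(c,open("w6.pkl","wb"))
cv2.imwrite("pics/t6.png",env.capture("top"))
p,r,o=tool(); print(p,r[:,1:],o["time_s"],o["ft_force"],o["wrist_torque"])
for s,ce,q in blobs(reds(im),60):
    P=np.array([onz(c,u,114,True)[:2] for u in q]); l=cv2.fitLine(P.astype(np.float32),2,0,.01,.01).ravel(); t=(P-l[2:])@l[:2]; print(s,l,t.min(),t.max())
E
```

```text
time_s: 9.48
position: [581.0, 36.8, 121.1]
tool_rot: [0.0, -0.05, 0.999, 0.0]
ft_force: [-0.4, 4.4, 5.4]
finger_gap: 0.202
gripper_force: 60.0
time_s: 9.6
position: [581.2, 34.3, 121.1]
tool_rot: [0.0, -0.049, 0.999, -0.002]
ft_force: [1.4, -2.4, 6.6]
finger_gap: 0.2
gripper_force: 60.0
[581.23173986  34.30143845 121.12727185] [[-9.80094061e-02  3.96025411e-04]
 [ 9.95178436e-01 -3.72559111e-03]
 [-3.74646845e-03 -9.99992982e-01]] 9.7 [ 0.07637242 -1.86434247  6.01703324] [-0.02903177 -0.09562433  0.05346719]
[ 139   63   32   47 1104] [  0.8510169   -0.52513826 499.09726    -63.999466  ] -11.943055436719142 15.67660998830545
[ 186  104   27  183 1339] [ 9.9517584e-01  9.8107323e-02  5.5738495e+02 -3.5949692e+01] -47.43935623861226 56.5948517900321
```

View pics/w6.png

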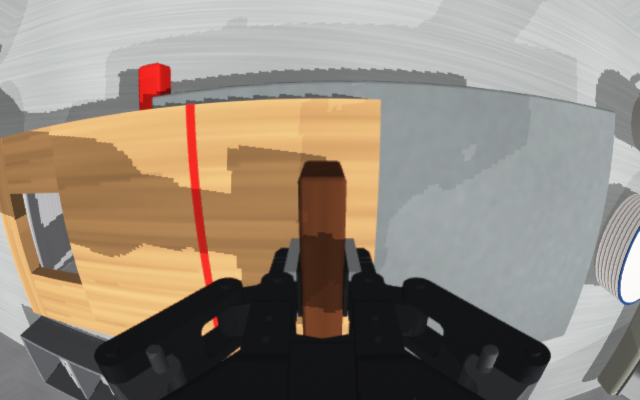

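The wrist view shows the line at (196,~190), the stand's near outward corner around (153,97), and its inner edge from (615,112) to (565,340). I'll zoom on the outward corner.

Run:
```python
from h import *
import pickle
im=cv2.imread("pics/w6.png"); t=cv2.imread("pics/t6.png")
a=cv2.resize(im[55:130,120:220],None,fx=7.5,fy=7.5,interpolation=cv2.INTER_CUBIC)[:,:750]
a=np.clip(a.astype(float)*1.5,0,255).astype(np.uint8)
cv2.imwrite("pics/c6.png",a)
c=pickle.load(open("w6.pkl","rb"))
for n,u in [("out",(153,97)),("in",(615,112)),("infar",(563,340))]: print(n,onz(c,u,100,True).round(1))
```

```text
out [506.2 -71.6 100. ]
in [468.6 242.4 100. ]
infar [672.  269.8 100. ]
```

View pics/c6.png

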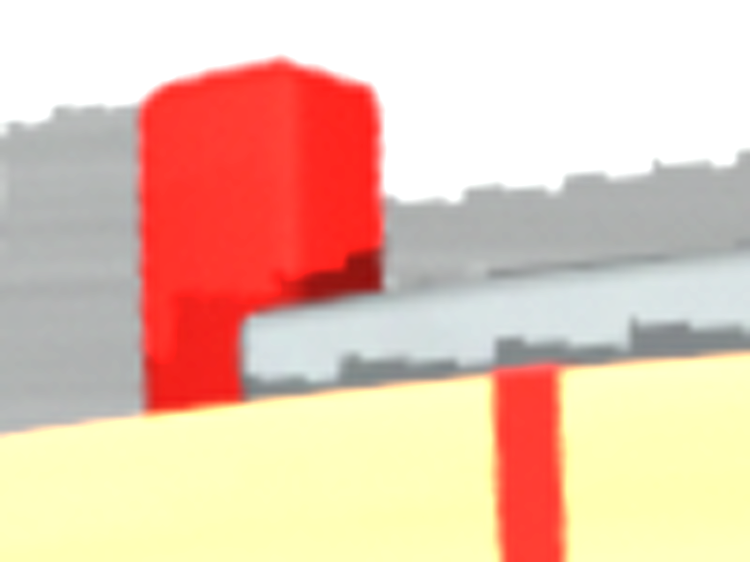

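Run:
```python
from h import *
import pickle
c=pickle.load(open("w6.pkl","rb"))
e=np.array([onz(c,u,100,True) for u in [(152.4,97.3),(152.4,109)]]); l=onz(c,(190.3,104.6),114,True)
print(e,l)
for yaw in(95.6,96.2):
    d=np.array([np.cos(np.radians(yaw)),np.sin(np.radians(yaw)),0]); print(yaw,[(l-x)@d for x in e])
```

```text
[[506.34781741 -71.9654276  100.        ]
 [513.21781735 -71.56228057 100.        ]] [510.60485603 -40.158083   114.        ]
95.6 [np.float64(31.240126695090105), np.float64(31.509298240422112)]
96.2 [np.float64(31.16154486872856), np.float64(31.50271142773462)]
```

```bash
python3 -m creep '[{"delta_pos":[0,-8,0],"delta_rot":[0,0,-0.2],"claw":1},{"delta_pos":[0,-18,0],"delta_rot":[0,0,-0.5],"claw":1},{"delta_pos":[0,-26,0],"delta_rot":[0,0,-0.5],"claw":1},{"delta_pos":[0,-26,0],"delta_rot":[0,0,-0.5],"claw":1},{"delta_pos":[0,-26,0],"delta_rot":[0,0,-0.5],"claw":1}]'
python3 - <<'E'
from h import *
import pickle
c=env.calibration("wrist"); im=env.capture("wrist"); cv2.imwrite("pics/w7.png",im); pickle.dump(c,open("w7.pkl","wb"))
p,r,o=tool(); print(p,r[:,1:],o["time_s"],o["ft_force"],o["wrist_torque"])
for s,ce,q in blobs(reds(im),60):
    P=np.array([onz(c,u,114,True)[:2] for u in q]); l=cv2.fitLine(P.astype(np.float32),2,0,.01,.01).ravel(); t=(P-l[2:])@l[:2]; print(s,l,t.min(),t.max())
a=cv2.resize(im[55:130,140:240],None,fx=7.5,fy=7.5,interpolation=cv2.INTER_CUBIC)
cv2.imwrite("pics/c7.png",np.clip(a.astype(float)*1.5,0,255).astype(np.uint8))
E
```

```text
time_s: 10.32
position: [583.5, 10.8, 121.1]
tool_rot: [0.0, -0.054, 0.999, -0.001]
ft_force: [0.3, 2.2, 5.4]
finger_gap: 0.206
gripper_force: 60.0
[583.56094625  10.81039763 121.11813859] [[-1.08837033e-01  2.91119814e-04]
 [ 9.94058845e-01 -1.20532699e-03]
 [-1.22985151e-03 -9.99999231e-01]] 10.375 [-0.19277592  1.86774152  5.26561536] [0.40147303 0.00838469 0.01431149]
[ 170   57   43  230 2610] [ 9.8990858e-01  1.4170742e-01  5.3139435e+02 -6.4417648e+01] -42.90901653694266 85.86594177830753
```

View pics/c7.png

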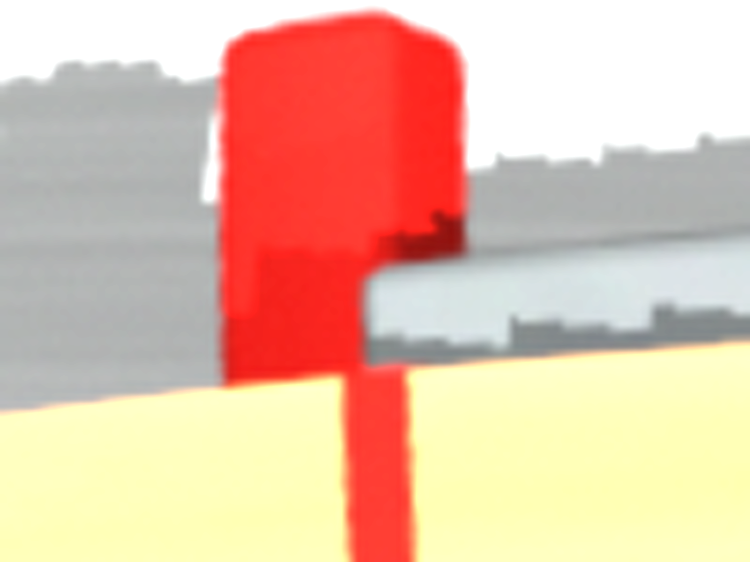

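The crop shows the stand's edge at crop x≈364 and the line's centre at x≈375.

Run:
```python
from h import *
import pickle
c=pickle.load(open("w7.pkl","rb"))
e=np.array([onz(c,u,100,True) for u in [(188.7,91.7),(188.5,103.7)]]); l=onz(c,(190,104.6),114,True)
d=np.array([np.cos(np.radians(96.2)),np.sin(np.radians(96.2)),0]); print(e,l,[(l-x)@d for x in e])
```

```text
[[506.54865254 -72.2529789  100.        ]
 [513.30077826 -71.8155547  100.        ]] [513.74644694 -64.53742477 114.        ] [np.float64(6.893068419789663), np.float64(7.1874279546205955)]
```

```bash
python3 -m creep '[{"delta_pos":[0,-4,0],"delta_rot":[0,0,0.1],"claw":1},{"delta_pos":[0,-7,0],"delta_rot":[0,0,0.2],"claw":1},{"delta_pos":[0,-7,0],"delta_rot":[0,0,0.2],"claw":1},{"delta_pos":[0,-7,0],"delta_rot":[0,0,0.2],"claw":1}]'
python3 - <<'E'
from h import *
import pickle
c=env.calibration("wrist"); im=env.capture("wrist"); cv2.imwrite("pics/w8.png",im); pickle.dump(c,open("w8.pkl","wb"))
p,r,o=tool(); print(p,r[:,1:],o["time_s"],o["ft_force"],o["wrist_torque"])
a=cv2.resize(im[55:130,140:240],(375,281),interpolation=cv2.INTER_CUBIC)
a=np.clip(a.astype(float)*1.5,0,255).astype(np.uint8)
t=env.capture("top"); cv2.imwrite("pics/t8.png",t)
b=cv2.resize(t[140:260,250:450],(800,480),interpolation=cv2.INTER_CUBIC)
o=np.zeros((600,800,3),np.uint8); o[:300]=b[80:380]; o[310:591,:375]=a
w=cv2.resize(im,(420,262)); o[310:572,378:798]=w
cv2.imwrite("pics/c8.png",o)
E
```

```text
time_s: 10.88
position: [584.3, 5.3, 121.1]
tool_rot: [0.0, -0.053, 0.999, 0.0]
ft_force: [-0.6, 3.5, 5.6]
finger_gap: 0.199
gripper_force: 60.0
[584.24459914   5.26023864 121.14301997] [[-1.06460493e-01  3.41419909e-04]
 [ 9.94316865e-01  4.06041214e-04]
 [ 3.67385947e-04 -9.99999859e-01]] 10.925 [-0.71469508  4.18745216  5.48069818] [0.71107831 0.05608091 0.01496713]
```

View pics/c8.png

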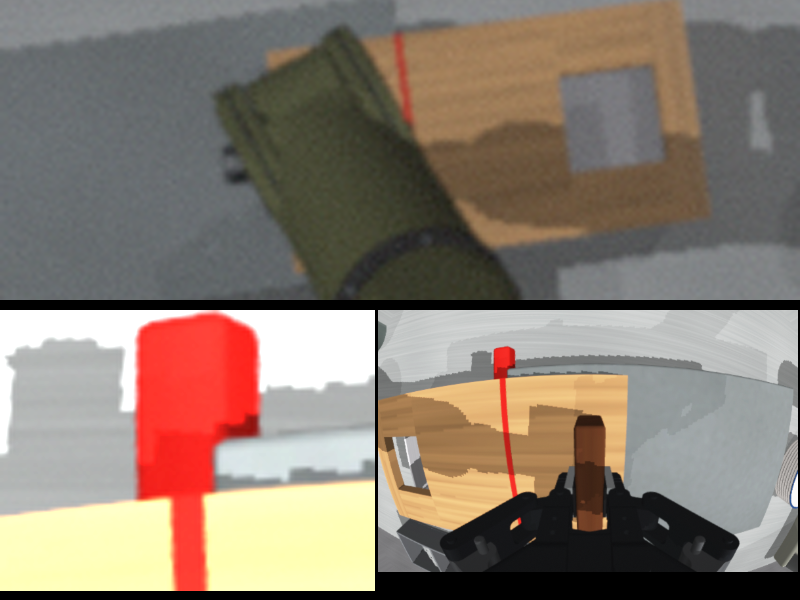

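The top view shows the line's far end at (400,35) against the stand corner at about (397,20), with the hole over the pan. In the wrist crop the edge is at x≈215 and the line at x≈188.

Run:
```python
from h import *
import pickle
c=pickle.load(open("w8.pkl","rb")); T=env.calibration("top")
d=np.array([np.cos(np.radians(96.1)),np.sin(np.radians(96.1)),0])
l=onz(c,(190.1,104.9),114,True); print(l,[(l-onz(c,u,100,True))@d for u in [(197.3,89.7),(197.3,103)]])
# top view: line far end vs corner
t=cv2.imread("pics/t8.png"); m=reds(t); m[:,:330]=0
for s,ce,q in blobs(m,3): print(s,ce)
lt=onz(T,(250+399.5/4,160+36/4),114); et=onz(T,(250+396.5/4,160+15/4),100); print(lt,et,(lt-et)@d)
```

```text
[514.40963531 -69.79266936 114.        ] [np.float64(1.5945135680677145), np.float64(1.765380604128876)]
[668.22988766 -56.01164321 114.        ] [685.11506151 -54.75714763 100.        ] 0.5468947649335605
```

```bash
python3 -m creep '[{"delta_pos":[0,-1.5,0],"delta_rot":[0,0,0],"claw":1},{"delta_pos":[0,-1.5,0],"delta_rot":[0,0,0],"claw":1},{"delta_pos":[0,-1.5,0],"delta_rot":[0,0,0],"claw":1},{"delta_pos":[0,-1.5,0],"delta_rot":[0,0,0],"claw":1}]'
python3 -m creep '[{"delta_pos":[0,0,0],"delta_rot":[0,0,0],"claw":1},{"delta_pos":[0,0,0],"delta_rot":[0,0,0],"claw":1},{"delta_pos":[0,0,0],"delta_rot":[0,0,0],"claw":1},{"delta_pos":[0,0,0],"delta_rot":[0,0,0],"claw":1}]'
```

```text
time_s: 11.48
position: [584.3, 4.3, 121.2]
tool_rot: [0.0, -0.054, 0.999, 0.0]
ft_force: [-0.1, 4.3, 5.6]
finger_gap: 0.2
gripper_force: 60.0
time_s: 11.98
position: [584.3, 4.3, 121.2]
tool_rot: [0.0, -0.053, 0.999, 0.0]
ft_force: [-0.5, 4.5, 5.3]
finger_gap: 0.202
gripper_force: 60.0
```

```bash
python3 -c "
from bench import env
print(env.hand_in())"
```

```text
the job is handed in; nothing more can be done
None
```

I turned the red stop down flat, slid the board out until its red line is within about 1 mm of the stand's edge with the hole over the pan, and handed the job in at about 12 s with the arm still holding the board level and pressed lightly on the stand.

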